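Load the tapping jig and close its leaf over the work

ROBOT

A 7-joint arm with a two-finger parallel gripper is mounted at the origin on a cart in front of the work surface, level with it; the furniture and walls round the work are solid. World frame = base frame: x ahead of the robot, y to its left, z up, the work surface at z = 0. Lengths are in m, angles in rad, forces in N, time in s.
With the tool pointing down it reaches from about 0.4 to 0.925 m from the base axis. Payload 5.6 kg.
Tool frame: the origin (TCP) lies between the finger pads; the fingertips stand 19 mm ahead of it and the grasp point (between the pads) is the TCP (r.tip_extent is the distance from the TCP to the fingertips, in m); z points along the fingers, y is the line along which they close (so a half turn about z gives the same grasp; the last joint's range is limited). The gripper opens to 85 mm and grips with 20 to 120 N. Pads are 22 mm wide; open, the fingers measure 114 mm over their backs; the gripper's body (76 mm by 85 mm) begins 54 mm behind the grasp point. The pads swing forward as they close: fully open they stand 13 mm farther back than shut.
Start: joints at [1.168, 0.468, -0.012, 1.603, 0.006, 1.071, -0.056], TCP at [0.229, -0.608, 0.25] pointing down, gripper open.
Joint ranges: [-2.53, 2.53], [-0.31, 2.02], [-1.57, 1.55], [0.28, 2.44], [-1.29, 4.43], [0.15, 1.84], [-2.92, 2.92]. Speed limits (rad/s): [2.57, 2.57, 3.14, 3.14, 3.14, 3.14, 3.14].

INTERFACE

Orientations are given as a unit quaternion [w, x, y, z].
In Python, from workcell import r gives the robot as it stands.
- The arm moves only by the tool drive_tool, never from a script. Its arguments are lists of equal length, an entry for each row: "xyz": the shift along the world's x, y, z in m, a list of three; "turn": the turn about the world's z in rad; "grip": the finger opening in m, from 0 to 0.0854. In form: {"xyz": [[tx, ty, tz], ...], "turn": [turn, ...], "grip": [grip, ...]}. A call has 1 to 12 rows; each row is the pose to reach, as a shift and turn from the pose commanded when the call began; what a row does not reach only later rows make up. A row lasts 1/12 s, in which the tool goes at most 41.7 mm and 7.16 degrees, less where a joint would pass 70% of its speed; a pose out of reach is approached as far as the arm can. A call with a gripper value outside its range is refused whole. The fingers move at their own pace and stop on an object; "force" is the grip in N (left out, the last holds). Time passes only in rows, so rows that repeat a pose let the fingers close. It gives the time, the measured TCP pose, the force, the opening and the grip force at its end, in the units of the state.
- r.read_state(): the state, without advancing time (a new reading comes with each control period).
- r.grab_frame(name): name is "scene" or "top" or "wrist"; returns (picture, depth): 400x640x3 uint8, red, green, blue; 400x640 float32, m along the optical axis (not along the pixel's ray), 0 where there is no reading.
- r.camera_info(name): a dict with "fx", "fy", "cx", "cy" (pixels), "rvec" (rotation vector, rad) and "tvec" (3), from world to camera coordinates, as OpenCV has them; the wrist camera has in their place "mount" (4x4, takes a point from camera to tool coordinates, whose origin is the TCP and whose axes are the flange's). Camera axes: x right, y down, z forward; pixel columns grow to the right and rows downward; lengths in m; the calibration is good to about 2 mm. The wrist camera is an equidistant fisheye: a pixel r from the principal point sees the ray r / f radians off the axis. A picture is of the moment at which its call begins: read the wrist's pose just before it. camera_info takes no time and is no camera call.
- r.sign_off(): hands the job in; it is judged then, once.
The state is a dict: "t": time; "q": joint angles; "joint_velocities": joint speeds; "joint_efforts": joint torques, N m; "tool_pos": TCP position; "tcp_rot": TCP orientation; "contact_force": force on the tool from outside, world axes, zero at the start; "wrist_torque": the same for the moment, N m; "grip_width": finger opening in m; "gripper_force": force on a finger pad.
Only numpy, scipy, OpenCV 4.12 (cv2) and the standard library are available. Lean on these libraries where they do the work, as an engineer would, in place of code of your own. Each camera call takes 0.05 s, during which the arm holds its last target. There are 200 camera calls.

TASK

Get the tapping jig ready for the tap: push the steel piece along its channel until it is home against the back stop, then tip the open leaf over by pushing it from behind and press it fully down on the rails without slamming it, and last push the swing latch by its knob across the leaf until it meets its stop pin. Only push with the fingers: do not lift or carry anything, and leave everything lying round the jig where it is.

Things in the scene. Friction and masses are not known exactly. Their poses are not given: they have to be found in the camera images.
- tap_jig: Tapping jig bolted to the bench at varying place and yaw (up to 20 deg): dark steel base 190 x 120 x 14 mm, origin at the centre of its underside, z = 0. x runs from the front edge (jig x = -95 mm, by the robot) to the hinge at the back, y left, z up. 'Jig (..)' below: mm in this frame
- jig_stop (a point): Foot of the back stop's front face, jig (45, 0, 14), on the channel floor (base top, 14 mm up). The channel runs along jig x, 31.6 mm wide, between two fixed rails, each 12 mm wide, from jig x = -30 to 45, tops 25.5 mm above the bench. In front of the rails the floor is open
- work: Steel piece 78 x 30 x 10 mm, 0.16 kg, three holes, flat and lengthwise in the channel; origin at the centre of its underside, its y axis along its length. It starts 18 to 33 mm short of the stop, its front end out in front of the rails; pushed there it slides easily. Home: origin at jig (6, 0, 14), front end at jig x = -33
- jig_leaf (a joint): The leaf: aluminium plate 64 mm wide, 8 mm thick, reaching 10 to 147 mm from its hinge axis (along jig y). rad: 0 = closed, level on the rails; 1.57 = upright; starts at 1.65 to 1.80, leaning away from the robot, stop at 1.85. The hinge is stiff: it stays where left and takes 2 to 4 N at the free edge
- leaf_hinge (a point): Middle of the leaf's hinge axis, jig (72, 0, 30). A 40 mm wide lip on the leaf's inner face, 107 to 115 mm from the axis, ends 13 mm off the leaf's mid-plane: it drops just in front of a piece that is home (2.5 mm gap), but lands on one that is not, and the leaf then cannot close
- leaf_edge (a point): Point on the leaf's outer face (rear face when open, top face when closed, 4 mm off the hinge plane), middle line, 125 mm from the hinge axis, 22 mm from the free edge. Closed: jig (-53, 0, 34). The face is bare from 105 to 147 mm for jig y -15 to 30; nearer the hinge three bush collars 17 mm wide stand 3 mm proud
- jig_latch (a joint): Swing latch: flat steel arm 14 mm wide, 7 mm thick, turning on an upright pivot. rad: 0 = closed, arm along jig +y, 3 mm above the closed leaf, against a 6 mm stop pin on the leaf; 1.57 = open, arm along jig -x, towards the robot; starts 1.35 to 1.85, stop 2.0. Closing is clockwise from above. Stays where left; 1 N turns it
- latch_pivot (a point): The latch's pivot axis, at the arm's underside, at the jig's front right corner: jig (-62, -48, 37). The arm passes over the leaf only if the leaf is fully down; swung across too soon it blocks the leaf
- latch_knob (a point): Middle of the black round knob on the latch's end, 16 mm across, 44 to 60 mm above the bench, 60 mm from the pivot axis. Closed: jig (-62, 12, 52). The stop pin stands 9 mm high on the leaf, closed at jig (-52, -24)
- spare_a: bystander: second steel piece, as the one in the jig, lying on the bench to the left of the jig; origin at the centre of its underside
- spare_b: bystander: third steel piece lying on the bench to the left of the jig; origin at the centre of its underside
- tap_wrench: bystander: tap wrench 220 mm long, 16 mm high, on the bench to the left of the spare pieces; origin at the centre of its underside
- paste_tin: bystander: round tin of paste 71 mm across, 27 mm high, on the bench to the right of the jig; origin at the centre of its underside
- bolt: bystander: loose M12 bolt, 50 mm long, on the bench to the right; origin under its middle
Things that resemble listed ones, but are neither listed nor needed, are in the scene too. Leave any blue look-alike of the work alone.

How it is judged:
On the way, in this order (a step that is already met when the one before it is completed fails the run):
1. the piece is home against the back stop (x of work in the frame of tap_jig above 0.003 m and z of work in the frame of tap_jig below 0.016 m), for 0.2 s.
2. the leaf is fully down (value of joint jig_leaf below 0.022 rad), for 0.2 s.
3. the latch is across the leaf (value of joint jig_latch below 0.15 rad), for 0.2 s.
At the end, for the whole second after the job is handed in: The piece lies flat in the channel within 3 mm of the back stop and at rest, the leaf is fully down (less than 0.022 rad, about 3 mm at its free edge) and the latch is swung across it to within 0.15 rad of its stop (all of step 1 and linear speed of work below 0.02 m/s and value of joint jig_leaf below 0.022 rad and value of joint jig_latch below 0.15 rad); the robot touches nothing.
It fails at once if the steel piece is lifted or tipped up (z of work in the frame of tap_jig above 0.022 m or angle between work's own z axis and vertical above 0.2 rad).
It fails at once if the steel piece is carried out of its channel (y of work in the frame of tap_jig above 0.012 m or y of work in the frame of tap_jig below -0.012 m or x of work in the frame of tap_jig below -0.05 m).
It fails at once if the leaf is slammed (velocity of joint jig_leaf below -5 rad/s).
It fails at once if something lying round the jig is shifted by more than 20 mm (distance of any of spare_a, spare_b, tap_wrench, paste_tin, bolt from where it was at the start of the episode above 0.02 m).
It also fails if it takes over 64 s, if anything falls off the work surface, if the arm or the gripper's body presses on something with over 40 N, if the wrist force passes 120 N, or if a joint passes its speed limit or range.

## Working session

There is one attempt and no reset: what is moved stays moved. The work goes in short steps, Python scripts to look and compute and a tool call to move; the robot and the scene stay as the last step left them, time stands still between calls to the robot, and variables do not carry over. Pictures are saved under pics/ and viewed, at most 10 in all, crops included, and the job is handed in when it is done.

Besides the shell and the picture viewer there is one more tool, called as name(argument=value, ...), one argument or row to a line, values as JSON. drive_tool: Moves the arm, as the interface text tells. Its arguments: {"type":"object","properties":{"xyz":{"type":"array"},"turn":{"type":"array"},"grip":{"type":"array"},"force":{"type":"number"}},"required":["xyz","turn","grip"]}

```bash
mkdir -p pics
cat > h.py <<'E'
import numpy as np, cv2
from workcell import r
def cam(n):
    c=r.camera_info(n); K=np.array([[c['fx'],0,c['cx']],[0,c['fy'],c['cy']],[0,0,1.]])
    R=cv2.Rodrigues(np.array(c['rvec'],float))[0]; return K,R,np.array(c['tvec'],float).ravel()
def proj(n,P):
    K,R,t=cam(n); p=(np.atleast_2d(P)@R.T+t)@K.T; return p[:,:2]/p[:,2:]
def cloud(n,d):
    K,R,t=cam(n); v,u=np.mgrid[:d.shape[0],:d.shape[1]]
    c=np.stack([(u-K[0,2])/K[0,0]*d,(v-K[1,2])/K[1,1]*d,d],-1)
    return (c-t)@R
def ray(n,uv,z):
    K,R,t=cam(n); d=np.linalg.inv(K)@np.array([uv[0],uv[1],1.])@R; o=-R.T@t
    return o+d*(z-o[2])/d[2]
E
python3 - <<'E'
from h import *
for n in ('scene','top'):
    p,d=r.grab_frame(n); cv2.imwrite(f'pics/{n}0.png',p[:,:,::-1]); np.savez(f'{n}0.npz',p=p,d=d)
    K,R,t=cam(n); print(n,K[0,0],-R.T@t, R[2], (d>0).mean())
s=r.read_state(); print(s['t'],s['tool_pos'],s['tcp_rot'],r.tip_extent)
E
```

```text
scene 436.8883933706497 [ 1.61766338 -0.3915454   0.8282841 ] [-0.78287478  0.26586589 -0.56251436] 0.96362890625
top 411.22397467777455 [ 0.32082643 -0.03580188  1.04835146] [ 2.22994578e-01 -2.37722724e-04 -9.74819656e-01] 0.99576953125
0.1 [ 0.22862925 -0.60796985  0.2494149 ] [-7.74179315e-04  9.83868079e-01  1.78893724e-01 -1.95873095e-04] 0.019
```

View pics/scene0.png

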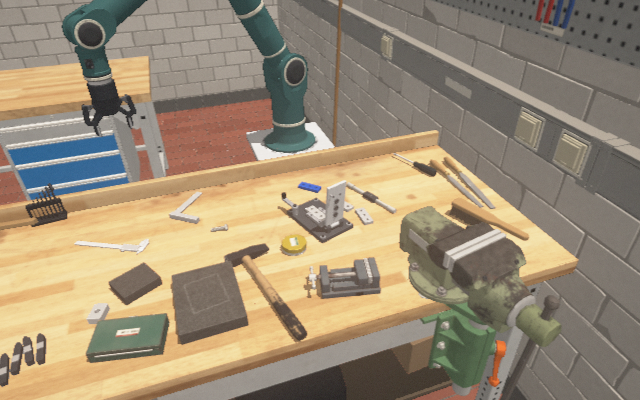

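View pics/top0.png

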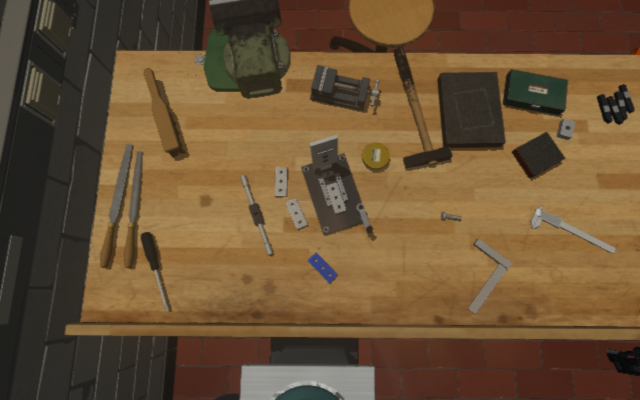

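The scene view shows the jig at about (320,217), with its leaf standing at (336,203). In the top view the jig base is at (335,195), the leaf at (325,152) and the latch with its black knob at (370,235). The blue look-alike is at (322,267), the spares at (281,181) and (296,214), the wrench at (257,215), the tin at (376,155) and the bolt at (451,217).

Candidates for the work in the top view are the grey piece inside the jig (335,192), spare_a (296,214), spare_b (281,181) and the blue piece (322,267). I choose the one in the channel and check it in one close crop.

Run:
```python
from h import *
T=np.load('top0.npz'); S=np.load('scene0.npz')
a=cv2.resize(T['p'][125:245,285:395],None,fx=5,fy=5,interpolation=cv2.INTER_CUBIC)[:,:,::-1]
cv2.imwrite('pics/topcrop.png',a)
# base: dark pixels at height ~14mm
X=cloud('top',T['d']); z=X[...,2]
hsv=cv2.cvtColor(T['p'],cv2.COLOR_RGB2HSV)
roi=np.zeros(z.shape,bool); roi[125:245,290:390]=1
m=roi&(z>0.006)&(z<0.024)&(hsv[...,1]<90)
m=cv2.morphologyEx(m.astype(np.uint8),cv2.MORPH_OPEN,np.ones((3,3)))
cs,_=cv2.findContours(m,cv2.RETR_EXTERNAL,cv2.CHAIN_APPROX_NONE); c=max(cs,key=cv2.contourArea)
pts=np.array([ray('top',p[0],0.014)[:2] for p in c])
(cx,cy),(w,h),ang=cv2.minAreaRect((pts*1000).astype(np.float32)); print('rect mm',cx,cy,w,h,ang, 'bench z',np.median(z[280:300,380:420]))
print(cv2.boxPoints(((cx,cy),(w,h),ang)))
# leaf pixels from scene & top: high points
for n,D in (('top',T),('scene',S)):
    Y=cloud(n,D['d']); q=Y[(Y[...,2]>0.07)&(np.hypot(Y[...,0]-cx/1000,Y[...,1]-cy/1000)<0.16)]
    print(n,len(q),q.min(0),q.max(0),q.mean(0)) if len(q) else print(n,0)
```

```text
rect mm 572.4614868164062 -60.170005798339844 187.7113494873047 117.4726333618164 18.83587646484375 bench z 0.0004201900376156201
[[ 464.66852   -34.88127 ]
 [ 502.59552  -146.06293 ]
 [ 680.25446   -85.45874 ]
 [ 642.32745    25.722916]]
top 600 [ 0.62952197 -0.06720143  0.07001094] [ 0.66651876 -0.00302688  0.18146471] [ 0.64608402 -0.03538879  0.13667174]
scene 592 [ 0.63614436 -0.06910015  0.07021307] [ 0.67317837 -0.00204221  0.1803573 ] [ 0.65300075 -0.03786142  0.12860682]
```

View pics/topcrop.png

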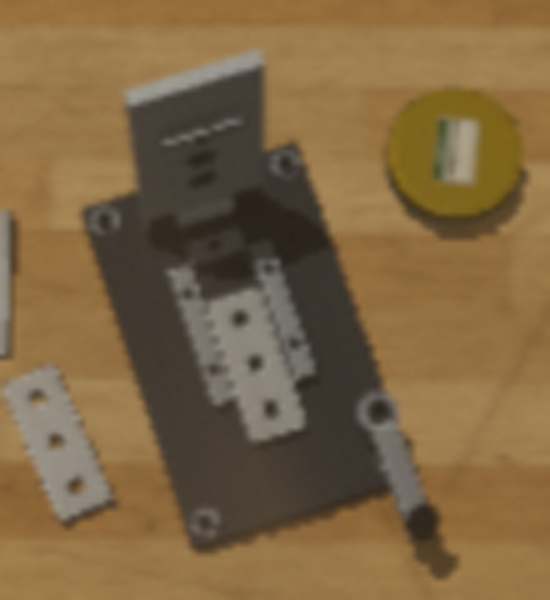

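The crop shows the steel piece with three holes between the toothed rails, its front end at crop (275,435). The leaf is at the top (195,75), and the latch runs from its pivot (377,408) to the knob (422,522). The choice is right, so I refine the numbers now.

```bash
cat >> h.py <<'E'
C=np.array([.57246,-.06017]); YAW=np.radians(18.84)
def setj(c,y):
    global C,YAW; C=np.array(c); YAW=y
def Rj(): return np.array([[np.cos(YAW),-np.sin(YAW)],[np.sin(YAW),np.cos(YAW)]])
def toj(P): P=np.asarray(P,float); return np.concatenate([(P[...,:2]-C)@Rj()*1000,P[...,2:]*1000],-1)
def tow(x,y): return C+Rj()@np.array([x,y])/1000
def tip():
    s=r.read_state(); p=np.array(s['tool_pos']); q=s['tcp_rot']
    return toj(p-[0,0,.019]).round(1), np.degrees(2*np.arctan2(q[2],q[1])).round(2), np.round(s['contact_force'],1), s['t']
E
python3 - <<'E'
from h import *
T=np.load('top0.npz'); S=np.load('scene0.npz')
g=cv2.cvtColor(T['p'],cv2.COLOR_RGB2GRAY); hs=cv2.cvtColor(T['p'],cv2.COLOR_RGB2HSV)
J=toj(cloud('top',T['d'])); JS=toj(cloud('scene',S['d']))
# refine yaw/centre: side/front edges of work at z=24
m=((g>115)&(hs[...,1]<60)&(J[...,2]>18)&(J[...,2]<30)&(J[...,0]>-75)&(J[...,0]<-34)&(abs(J[...,1])<25)).astype(np.uint8)
cs,_=cv2.findContours(m,cv2.RETR_EXTERNAL,cv2.CHAIN_APPROX_NONE); c=max(cs,key=cv2.contourArea)
P=toj(np.array([ray('top',p[0],.024) for p in c]))
print('work front region x',P[:,0].min(),'y',P[:,1].min(),P[:,1].max())
for lo,hi in((-58,-50),(-50,-42),(-42,-36)):
    q=P[(P[:,0]>lo)&(P[:,0]<hi)]; print('  y at x',lo,hi,q[:,1].min(),q[:,1].max())
# leaf: slices by height
for n,Y in(('top',J),('scene',JS)):
    k=(Y[...,2]>70)&(abs(Y[...,1])<60)&(Y[...,0]>30)&(Y[...,0]<140)&(Y[...,2]<185)
    q=Y[k]; 
    for lo in range(80,190,20):
        s=q[(q[:,2]>lo)&(q[:,2]<lo+20)]
        if len(s): print(n,lo,len(s),'x',np.percentile(s[:,0],[5,50,95]).round(1),'y',s[:,1].min().round(1),s[:,1].max().round(1))
# knob
m=((g<60)&(J[...,2]>40)&(J[...,2]<70)&(J[...,0]<-80)).astype(np.uint8); m[:200]=0;m[:,:350]=0;m[:,390:]=0
n,l,st,ce=cv2.connectedComponentsWithStats(m); i=1+np.argmax(st[1:,4]); w=toj(ray('top',ce[i],.060)); print('knob',ce[i],st[i,4],w)
print('ang',np.arctan2(-(w[0]+62),w[1]+48), 'rad',np.hypot(w[0]+62,w[1]+48)); print(tip())
E
```

```text
work front region x -53.239086407381535 y -13.286186438281891 13.43933573002844
  y at x -58 -50 -10.75391196808391 13.43933573002844
  y at x -50 -42 -13.286186438281891 13.363107999811
  y at x -42 -36 -12.560522565268037 12.533340064887083
top 80 86 x [72.2 73.5 75. ] y -31.7 30.6
top 100 85 x [73.7 75.2 76.6] y -32.2 30.6
top 120 38 x [70.1 77.1 80.2] y -32.3 30.7
top 140 164 x [69.3 78.1 80.5] y -32.1 30.5
top 160 179 x [79.7 81.8 89.1] y -33.1 30.7
top 180 10 x [80.1 82.3 86.3] y -31.0 20.1
scene 80 92 x [76.3 79.9 83.3] y -34.8 30.7
scene 100 105 x [77.9 81.7 85.6] y -36.9 31.0
scene 120 107 x [80.1 84.4 87.2] y -37.0 31.7
scene 140 104 x [81.3 86.  90.1] y -35.6 32.8
scene 160 134 x [81.  87.  89.6] y -35.4 32.0
scene 180 1 x [88.5 88.5 88.5] y 21.1 21.1
knob [368.90909091 229.21212121] 33 [-123.31326118  -47.78714779   60.        ]
ang 1.5673247881916412 rad 61.31363064509061
(array([-502.3, -407.4,  230.4]), np.float64(20.61), array([-0. , -0.8,  0.2]), 0.1)
```

drive_tool(
  xyz=[
    [0.03,0.05,0],
    [0.06,0.1,0],
    [0.08,0.15,0],
    [0.1,0.2,0],
    [0.12,0.24,0],
    [0.14,0.28,0],
    [0.16,0.32,0],
    [0.18,0.36,0],
    [0.2,0.4,0],
    [0.22,0.44,0],
    [0.24,0.48,0],
    [0.263,0.52,0],
  ],
  turn=[-0.03,-0.03,-0.03,-0.03,-0.03,-0.03,-0.03,-0.03,-0.03,-0.03,-0.03,-0.03],
  grip=[0,0,0,0,0,0,0,0,0,0,0,0],
)

```text
t: 1.1
tool_pos: [0.4533, -0.16, 0.2503]
tcp_rot: [0.0, 0.986, 0.164, -0.0]
contact_force: [0.2, -0.5, -1.3]
grip_width: -0.0002
gripper_force: 0.0
```

Run:
```python
from h import *
print(tip(), r.read_state()['tool_pos'],r.read_state()['grip_width'])
```

```text
(array([-145. ,  -56. ,  231.3]), np.float64(18.88), array([ 0.2, -0.5, -1.3]), 1.1) [ 0.45325352 -0.15996182  0.25028225] -0.00017465696966993628
```

drive_tool(
  xyz=[
    [0,0,0],
    [0,0,0],
    [0,0,0],
  ],
  turn=[0,0,0],
  grip=[0,0,0],
)

```text
t: 1.35
tool_pos: [0.4527, -0.1623, 0.25]
tcp_rot: [0.0, 0.986, 0.164, -0.0]
contact_force: [-0.5, -0.0, 0.3]
grip_width: 0.0001
gripper_force: 0.0
```

drive_tool(
  xyz=[
    [0.02,0.038,0],
    [0.039,0.075,0],
    [0.039,0.075,0],
    [0.039,0.075,-0.04],
    [0.039,0.075,-0.08],
    [0.039,0.075,-0.12],
    [0.039,0.075,-0.15],
    [0.039,0.075,-0.175],
    [0.039,0.075,-0.195],
    [0.039,0.075,-0.205],
    [0.039,0.075,-0.212],
    [0.039,0.075,-0.212],
  ],
  turn=[0,0,0,0,0,0,0,0,0,0,0,0],
  grip=[0,0,0,0,0,0,0,0,0,0,0,0],
)

```text
t: 2.35
tool_pos: [0.4914, -0.0879, 0.0374]
tcp_rot: [-0.0, 0.987, 0.163, -0.001]
contact_force: [-0.3, 0.6, 0.4]
grip_width: -0.0003
gripper_force: 0.0
```

Run:
```python
from h import *
p,d=r.grab_frame('scene'); cv2.imwrite('pics/s1.png',cv2.resize(p[165:245,270:370],None,fx=6,fy=6,interpolation=cv2.INTER_CUBIC)[:,:,::-1]); print(tip())
```

```text
(array([-84.9,  -0.1,  19.4]), np.float64(18.83), array([0.1, 0.6, 0.4]), 2.4)
```

View pics/s1.png

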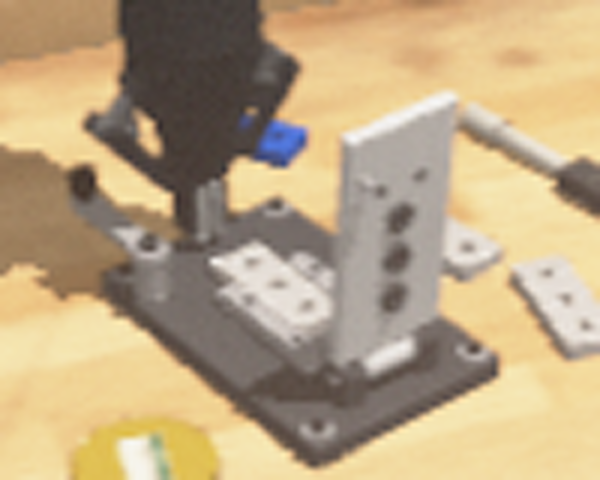

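The gripper stands in front of the piece at crop (200,215). The leaf is bare on its rear face near the top, and the tips are low between the piece and the front edge. Next I push along jig x.

drive_tool(
  xyz=[
    [0.0047,0.0016,0],
    [0.0095,0.0032,0],
    [0.0142,0.0048,0],
    [0.018,0.0061,0],
    [0.0208,0.0071,0],
    [0.0237,0.0081,0],
    [0.0265,0.009,0],
    [0.0293,0.01,0],
    [0.0322,0.011,0],
    [0.0341,0.0116,0],
    [0.036,0.0123,0],
    [0.036,0.0123,0],
  ],
  turn=[0,0,0,0,0,0,0,0,0,0,0,0],
  grip=[0,0,0,0,0,0,0,0,0,0,0,0],
)

```text
t: 3.4
tool_pos: [0.5287, -0.0744, 0.0383]
tcp_rot: [-0.0, 0.986, 0.164, 0.0]
contact_force: [-0.3, -0.8, 0.4]
grip_width: -0.0002
gripper_force: 0.1
```

Run:
```python
from h import *
print(tip())
```

```text
(array([-46. ,   0.6,  19.3]), np.float64(18.91), array([-0.3, -0.8,  0.4]), 3.4)
```

Now small steps until the force shows the stop.

drive_tool(
  xyz=[
    [0.0015,0.0004,0],
    [0.003,0.0009,0],
    [0.0045,0.0014,0],
    [0.006,0.0018,0],
    [0.006,0.0018,0],
    [0.006,0.0018,0],
  ],
  turn=[0,0,0,0,0,0],
  grip=[0,0,0,0,0,0],
)

```text
t: 3.9
tool_pos: [0.5308, -0.0739, 0.0379]
tcp_rot: [0.0, 0.987, 0.164, -0.004]
contact_force: [-9.3, -1.7, 8.1]
grip_width: 0.0
gripper_force: 4.9
```

Run:
```python
from h import *
print(tip())
```

```text
(array([-43.9,   0.5,  18.9]), np.float64(18.84), array([-9.3, -1.7,  8.1]), 3.9)
```

drive_tool(
  xyz=[
    [-0.006,-0.002,0],
    [-0.014,-0.005,0],
    [-0.028,-0.0096,0],
    [-0.028,-0.0096,0.03],
    [-0.028,-0.0096,0.07],
    [-0.028,-0.0096,0.11],
    [-0.028,-0.0096,0.15],
    [-0.028,-0.0096,0.19],
    [-0.028,-0.0096,0.22],
    [-0.028,-0.0096,0.23],
    [-0.028,-0.0096,0.23],
  ],
  turn=[0,0,0,0,0,0,0,0,0,0,0],
  grip=[0,0,0,0,0,0,0,0,0,0,0],
)

```text
t: 4.82
tool_pos: [0.5079, -0.0827, 0.2714]
tcp_rot: [0.001, 0.986, 0.164, 0.003]
contact_force: [0.1, 0.3, 0.1]
grip_width: 0.0001
gripper_force: 0.0
```

Run:
```python
from h import *
print(tip(), r.read_state()['tool_pos'], 'target',tow(120,7), tow(120,7)-r.read_state()['tool_pos'][:2])
```

```text
(array([-68.4,  -0.4, 252.4]), np.float64(18.88), array([0.1, 0.3, 0.1]), 4.8167) [ 0.50786151 -0.08265853  0.27142401] target [ 0.6837704  -0.01479385] [0.17590889 0.06786468]
```

drive_tool(
  xyz=[
    [0.02,0.008,0],
    [0.05,0.019,0],
    [0.08,0.031,0],
    [0.11,0.042,0],
    [0.14,0.054,0],
    [0.165,0.064,0],
    [0.176,0.068,0],
    [0.176,0.068,-0.02],
    [0.176,0.068,-0.02],
  ],
  turn=[0,0,0,0,0,0,0,0,0],
  grip=[0,0,0,0,0,0,0,0,0],
)

```text
t: 5.57
tool_pos: [0.68, -0.0137, 0.2416]
tcp_rot: [-0.001, 0.986, 0.165, -0.004]
contact_force: [-1.1, -1.0, -1.7]
grip_width: -0.0002
gripper_force: 0.0
```

Run:
```python
from h import *
p,d=r.grab_frame('scene'); cv2.imwrite('pics/s2.png',cv2.resize(p[120:250,260:380],None,fx=4.5,fy=4.5,interpolation=cv2.INTER_CUBIC)[:,:,::-1])
print(tip(), r.read_state()['tool_pos'])
```

```text
(array([116.6,   8.7, 224.3]), np.float64(18.93), array([-0.4, -0.1, -0.3]), 5.6167) [ 0.67997802 -0.01434059  0.24332808]
```

View pics/s2.png

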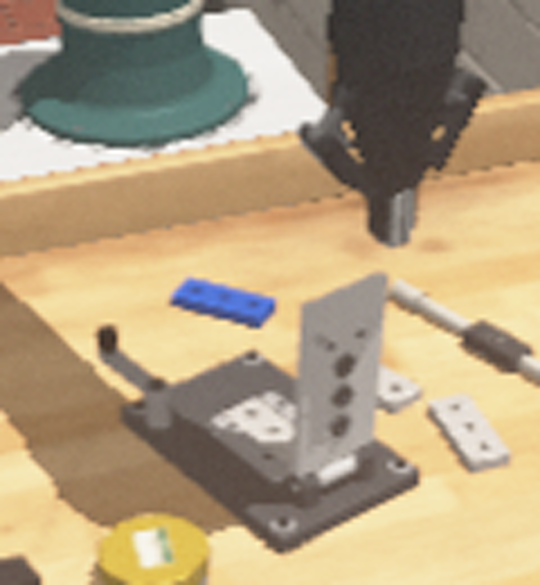

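The piece is seated deep under the leaf at crop (255,415). The gripper is above and behind the leaf at (390,215), with the way down behind it clear. I lower it.

drive_tool(
  xyz=[
    [0,0,-0.02],
    [0,0,-0.045],
    [0,0,-0.07],
    [0,0,-0.085],
    [0,0,-0.085],
    [0,0,-0.085],
  ],
  turn=[0,0,0,0,0,0],
  grip=[0,0,0,0,0,0],
)

```text
t: 6.12
tool_pos: [0.6813, -0.0149, 0.1625]
tcp_rot: [-0.0, 0.986, 0.164, -0.001]
contact_force: [0.1, -0.1, 0.7]
grip_width: -0.0004
gripper_force: 0.0
```

```bash
cat > plan.py <<'E'
from h import *
import sys
def ctr(th,rho=134,off=0): # desired tip centre in jig mm
    return 72-rho*np.cos(th)+(4+off)*np.sin(th)+11, 30+rho*np.sin(th)+(4+off)*np.cos(th)
if __name__=='__main__':
    print(tip()); p=np.array(r.read_state()['tool_pos']); y=float(sys.argv[1])
    for th in map(float,sys.argv[2:]):
        x,z=ctr(th); w=tow(x,y); print(th,round(x),round(z),(np.array([*w,z/1000+.019])-p).round(4).tolist())
E
python3 plan.py 8 1.6 1.5 1.4 1.3 1.2 1.1 1.0
```

```text
(array([117.7,   7.7, 143.5]), np.float64(18.87), array([ 0.1, -0.1,  0.7]), 6.1167)
1.6 91 164 [-0.0254, -0.0084, 0.0203]
1.5 78 164 [-0.0381, -0.0127, 0.0204]
1.4 64 163 [-0.0507, -0.017, 0.0192]
1.3 51 160 [-0.0632, -0.0213, 0.0166]
1.2 38 156 [-0.0753, -0.0254, 0.0128]
1.1 26 151 [-0.087, -0.0294, 0.0077]
1.0 14 145 [-0.0982, -0.0332, 0.0014]
```

drive_tool(
  xyz=[
    [-0.005,-0.0016,0.012],
    [-0.013,-0.0042,0.018],
    [-0.02,-0.0066,0.018],
    [-0.0254,-0.0084,0.018],
    [-0.032,-0.0105,0.0185],
    [-0.038,-0.0127,0.0185],
    [-0.0445,-0.015,0.018],
    [-0.0507,-0.017,0.0175],
    [-0.057,-0.019,0.0165],
    [-0.0632,-0.0213,0.015],
    [-0.0632,-0.0213,0.015],
  ],
  turn=[0,0,0,0,0,0,0,0,0,0,0],
  grip=[0,0,0,0,0,0,0,0,0,0,0],
)

```text
t: 7.03
tool_pos: [0.617, -0.0365, 0.1775]
tcp_rot: [0.0, 0.986, 0.164, -0.001]
contact_force: [-0.6, 0.2, 0.4]
grip_width: 0.0001
gripper_force: 0.0
```

```bash
python3 plan.py 8 1.3 1.2 1.1 1.0 0.9 0.8 0.7 0.6 0.5
python3 - <<'E'
from h import *
p,d=r.grab_frame('scene'); cv2.imwrite('pics/s3.png',cv2.resize(p[120:250,260:380],None,fx=4.5,fy=4.5,interpolation=cv2.INTER_CUBIC)[:,:,::-1])
E
```

```text
(array([ 49.8,   8. , 158.5]), np.float64(18.85), array([-0.6,  0.2,  0.4]), 7.0333)
1.3 51 160 [0.0011, 0.0004, 0.0017]
1.2 38 156 [-0.011, -0.0038, -0.0022]
1.1 26 151 [-0.0227, -0.0078, -0.0073]
1.0 14 145 [-0.0339, -0.0116, -0.0136]
0.9 3 137 [-0.0445, -0.0152, -0.0211]
0.8 -7 129 [-0.0542, -0.0185, -0.0296]
0.7 -17 119 [-0.0631, -0.0216, -0.0391]
0.6 -25 109 [-0.0711, -0.0243, -0.0495]
0.5 -33 98 [-0.0781, -0.0266, -0.0608]
```

View pics/s3.png

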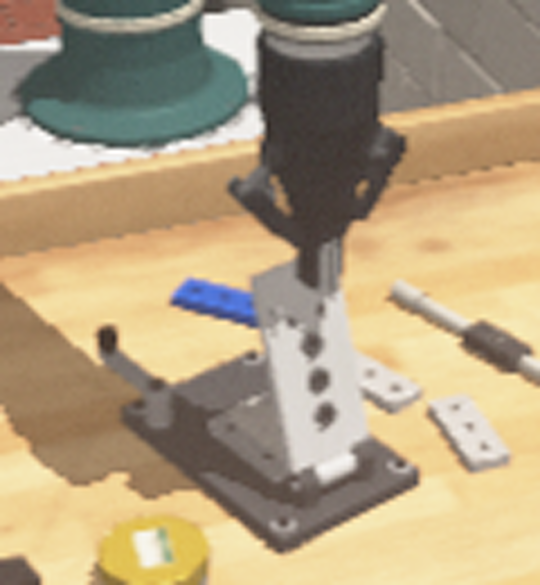

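The leaf is tipping as planned, with the fingertips on the bare end of its rear face at crop (320,285). I continue along the arc.

drive_tool(
  xyz=[
    [-0.006,-0.002,-0.001],
    [-0.011,-0.0038,-0.0027],
    [-0.017,-0.0058,-0.005],
    [-0.0227,-0.0078,-0.0075],
    [-0.0283,-0.0097,-0.0105],
    [-0.0339,-0.0116,-0.0138],
    [-0.0392,-0.0134,-0.0175],
    [-0.0445,-0.0152,-0.0213],
    [-0.0542,-0.0185,-0.0298],
    [-0.0631,-0.0216,-0.0393],
    [-0.0711,-0.0243,-0.0497],
    [-0.0781,-0.0266,-0.061],
  ],
  turn=[0,0,0,0,0,0,0,0,0,0,0,0],
  grip=[0,0,0,0,0,0,0,0,0,0,0,0],
)

```text
t: 8.08
tool_pos: [0.5398, -0.063, 0.1169]
tcp_rot: [0.0, 0.986, 0.164, -0.0]
contact_force: [1.0, 0.4, 1.4]
grip_width: 0.0004
gripper_force: 0.5
```

```bash
python3 plan.py 8 0.5 0.4 0.3 0.25 0.2 0.15 0.1 0.05 0
```

```text
(array([-31.8,   7.8,  97.9]), np.float64(18.87), array([1. , 0.4, 1.4]), 8.0833)
0.5 -33 98 [-0.0009, -0.0001, -0.0001]
0.4 -39 86 [-0.0067, -0.0021, -0.012]
0.3 -44 73 [-0.0114, -0.0037, -0.0244]
0.25 -46 67 [-0.0134, -0.0044, -0.0308]
0.2 -48 61 [-0.015, -0.0049, -0.0373]
0.15 -49 54 [-0.0162, -0.0053, -0.0439]
0.1 -50 47 [-0.0172, -0.0057, -0.0505]
0.05 -51 41 [-0.0179, -0.0059, -0.0572]
0.0 -51 34 [-0.0182, -0.006, -0.0639]
```

drive_tool(
  xyz=[
    [-0.004,-0.0012,-0.006],
    [-0.0067,-0.0021,-0.012],
    [-0.0092,-0.003,-0.018],
    [-0.0114,-0.0037,-0.0244],
    [-0.0134,-0.0044,-0.0308],
    [-0.015,-0.0049,-0.0373],
    [-0.0162,-0.0053,-0.0439],
    [-0.0172,-0.0057,-0.0505],
    [-0.0179,-0.0059,-0.0572],
    [-0.0182,-0.006,-0.062],
    [-0.0182,-0.006,-0.065],
    [-0.0182,-0.006,-0.066],
  ],
  turn=[0,0,0,0,0,0,0,0,0,0,0,0],
  grip=[0,0,0,0,0,0,0,0,0,0,0,0],
)

```text
t: 9.08
tool_pos: [0.5225, -0.0684, 0.0525]
tcp_rot: [0.0, 0.986, 0.164, -0.001]
contact_force: [-8.0, -0.1, 26.3]
grip_width: -0.0003
gripper_force: 13.2
```

```bash
python3 -c "
from h import *
print(tip())"
```

```text
(array([-50. ,   8.4,  33.5]), np.float64(18.9), array([-8. , -0.1, 26.3]), 9.0833)
```

The tip rests at 33.5 mm with 26 N, so the leaf is down on the rails. I hold briefly, then lift off.

drive_tool(
  xyz=[
    [0,0,0],
    [0,0,0],
    [0,0,0],
    [0,0,0],
    [0,0,0.01],
    [0,0,0.03],
    [0,0,0.06],
    [0,0,0.08],
    [0,0,0.08],
  ],
  turn=[0,0,0,0,0,0,0,0,0],
  grip=[0,0,0,0,0,0,0,0,0],
)

```text
t: 9.83
tool_pos: [0.5255, -0.0683, 0.1354]
tcp_rot: [0.001, 0.986, 0.164, 0.004]
contact_force: [0.8, -0.1, 0.4]
grip_width: -0.0002
gripper_force: 0.0
```

Run:
```python
from h import *
s=r.read_state(); print(tip(),s['tool_pos'],np.round(s['q'],2), 'shift to start',tow(-122,-90)-s['tool_pos'][:2])
p,d=r.grab_frame('scene'); J=toj(cloud('scene',d))
for x in(-70,-45,-20,10,30):
    k=(abs(J[...,0]-x)<5)&(abs(J[...,1])<25)&(J[...,2]<55); print(x,np.median(J[k][:,2]).round(1),k.sum())
```

```text
(array([-47. ,   7.5, 116.4]), np.float64(18.9), array([ 0.8, -0.1,  0.4]), 9.8333) [ 0.52554962 -0.0682539   0.13538177] [ 0.33  0.45 -0.33  1.98  0.21  0.74 -1.36] shift to start [-0.03948997 -0.1164913 ]
-70 35.6 32
-45 35.1 34
-20 34.5 30
10 35.5 31
30 35.3 31
```

drive_tool(
  xyz=[
    [-0.005,-0.015,0],
    [-0.011,-0.032,0],
    [-0.017,-0.05,0],
    [-0.023,-0.068,0],
    [-0.029,-0.086,0],
    [-0.035,-0.104,0],
    [-0.0395,-0.1165,0],
    [-0.0395,-0.1165,0],
    [-0.0395,-0.1165,0],
    [-0.0395,-0.1165,0],
    [-0.0395,-0.1165,0],
    [-0.0395,-0.1165,0],
  ],
  turn=[0.11,0.23,0.35,0.47,0.59,0.71,0.83,0.95,1.07,1.19,1.3,1.4],
  grip=[0,0,0,0,0,0,0,0,0,0,0,0],
)

```text
t: 10.88
tool_pos: [0.4825, -0.1845, 0.1301]
tcp_rot: [-0.001, 0.647, 0.763, 0.0]
contact_force: [-0.0, 0.8, 0.7]
grip_width: 0.0001
gripper_force: 0.0
```

Run:
```python
from h import *
s=r.read_state(); print(tip(),s['tool_pos'],np.round(s['q'],2), 'shift to start',tow(-122,-90)-s['tool_pos'][:2])
```

```text
(array([-125.3,  -88.7,  111.1]), np.float64(99.41), array([-0. ,  0.8,  0.7]), 10.8833) [ 0.48253263 -0.18454832  0.13012436] [ 0.82  0.51 -0.64  1.99  0.42  0.78  0.1 ] shift to start [ 0.00352702 -0.00019687]
```

drive_tool(
  xyz=[
    [0.002,0,-0.015],
    [0.003,0,-0.035],
    [0.003,0,-0.052],
    [0.003,0,-0.061],
    [0.003,0,-0.061],
    [0.003,0,-0.061],
  ],
  turn=[0,0,0,0,0,0],
  grip=[0,0,0,0,0,0],
)

```text
t: 11.38
tool_pos: [0.4858, -0.1844, 0.0697]
tcp_rot: [-0.001, 0.649, 0.761, -0.0]
contact_force: [-0.2, -0.3, 0.5]
grip_width: 0.0
gripper_force: 0.0
```

```bash
cat > lp.py <<'E'
from h import *
import sys
p=np.array(r.read_state()['tool_pos']); t=tip(); print(t); a0=np.radians(t[1])-YAW; print('rel yaw',a0)
for a in map(float,sys.argv[1:]):
    c=np.array([-62,-48])+60*np.array([-np.sin(a),np.cos(a)])-19*np.array([np.cos(a),np.sin(a)])
    print(a,c.round(),(tow(*c)-p[:2]).round(4).tolist(),round(.069-p[2],4),'turn',round(a-a0,2))
E
python3 lp.py 1.57 1.47 1.37 1.27 1.17 1.07 .97 .87 .77 .67
python3 - <<'E'
from h import *
p,d=r.grab_frame('top'); cv2.imwrite('pics/t4.png',cv2.resize(p[140:265,310:420],None,fx=4.5,fy=4.5,interpolation=cv2.INTER_CUBIC)[:,:,::-1])
E
```

```text
(array([-122.1,  -89.6,   50.7]), np.float64(99.13), array([-0.2, -0.3,  0.5]), 11.3833)
rel yaw 1.401324856426247
1.57 [-122.  -67.] [-0.0072, 0.0214] -0.0007 turn 0.17
1.47 [-124.  -61.] [-0.0107, 0.0267] -0.0007 turn 0.07
1.37 [-125.  -55.] [-0.0136, 0.0322] -0.0007 turn -0.03
1.27 [-125.  -48.] [-0.016, 0.0381] -0.0007 turn -0.13
1.17 [-125.  -42.] [-0.0178, 0.0441] -0.0007 turn -0.23
1.07 [-124.  -36.] [-0.0189, 0.0503] -0.0007 turn -0.33
0.97 [-122.  -30.] [-0.0195, 0.0566] -0.0007 turn -0.43
0.87 [-120.  -24.] [-0.0194, 0.0629] -0.0007 turn -0.53
0.77 [-117.  -18.] [-0.0186, 0.0691] -0.0007 turn -0.63
0.67 [-114.  -13.] [-0.0173, 0.0752] -0.0007 turn -0.73
```

View pics/t4.png

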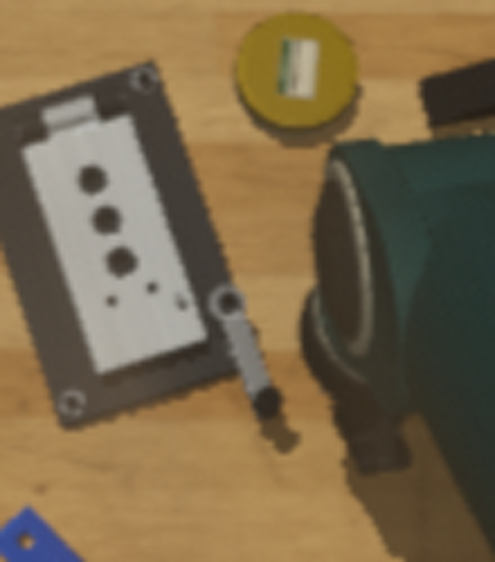

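The leaf lies closed and level over the base, and the latch is still open with its knob at crop (267,402). The fingers are to its right. Now I swing the latch along its arc.

drive_tool(
  xyz=[
    [-0.003,0.01,-0.0005],
    [-0.0072,0.0214,-0.0005],
    [-0.0107,0.0267,-0.0005],
    [-0.0136,0.0322,-0.0005],
    [-0.016,0.0381,-0.0005],
    [-0.0178,0.0441,-0.0005],
    [-0.0189,0.0503,-0.0005],
    [-0.0195,0.0566,-0.0005],
    [-0.0194,0.0629,-0.0005],
    [-0.0186,0.0691,-0.0005],
    [-0.0173,0.0752,-0.0005],
  ],
  turn=[0,0.05,0.03,-0.03,-0.13,-0.23,-0.33,-0.43,-0.53,-0.63,-0.73],
  grip=[0,0,0,0,0,0,0,0,0,0,0],
)

```text
t: 12.35
tool_pos: [0.4687, -0.1086, 0.0706]
tcp_rot: [0.001, 0.878, 0.479, 0.0]
contact_force: [-0.2, -0.8, -0.5]
grip_width: 0.0004
gripper_force: 0.5
```

```bash
python3 lp.py .67 .6 .5 .4 .3 .2 .12 .06 0 -.05
```

```text
(array([-113.8,  -12.3,   51.6]), np.float64(57.18), array([-0.2, -0.8, -0.5]), 12.35)
rel yaw 0.6691592352146258
0.67 [-114.  -13.] [-0.0002, -0.0006] -0.0016 turn 0.0
0.6 [-112.   -9.] [0.0011, 0.0036] -0.0016 turn -0.07
0.5 [-107.   -4.] [0.0035, 0.0095] -0.0016 turn -0.17
0.4 [-103.   -0.] [0.0064, 0.015] -0.0016 turn -0.27
0.3 [-98.   4.] [0.0099, 0.0203] -0.0016 turn -0.37
0.2 [-93.   7.] [0.0139, 0.0252] -0.0016 turn -0.47
0.12 [-88.   9.] [0.0174, 0.0288] -0.0016 turn -0.55
0.06 [-85.  11.] [0.0202, 0.0313] -0.0016 turn -0.61
0.0 [-81.  12.] [0.0232, 0.0336] -0.0016 turn -0.67
-0.05 [-78.  13.] [0.0258, 0.0354] -0.0016 turn -0.72
```

drive_tool(
  xyz=[
    [0.0011,0.0036,-0.001],
    [0.0035,0.0095,-0.001],
    [0.0064,0.015,-0.001],
    [0.0099,0.0203,-0.001],
    [0.0139,0.0252,-0.001],
    [0.0174,0.0288,-0.001],
    [0.0202,0.0313,-0.001],
    [0.022,0.0326,-0.001],
    [0.0232,0.0336,-0.001],
    [0.0245,0.0345,-0.001],
    [0.0245,0.0345,-0.001],
  ],
  turn=[-0.07,-0.17,-0.27,-0.37,-0.47,-0.55,-0.61,-0.65,-0.67,-0.67,-0.67],
  grip=[0,0,0,0,0,0,0,0,0,0,0],
)

```text
t: 13.27
tool_pos: [0.492, -0.0746, 0.0689]
tcp_rot: [-0.0, 0.986, 0.165, -0.001]
contact_force: [-4.3, -0.9, 3.7]
grip_width: 0.0001
gripper_force: 2.1
```

```bash
python3 lp.py 0 -0.03
```

```text
(array([-80.8,  12.3,  49.9]), np.float64(19.03), array([-4.3, -0.9,  3.7]), 13.2667)
rel yaw 0.003316125578789242
0.0 [-81.  12.] [-0.0001, -0.0003] 0.0001 turn -0.0
-0.03 [-79.  13.] [0.0015, 0.0008] 0.0001 turn -0.03
```

The tool stopped with 4 N at the expected closed position. I back off, retreat and check.

drive_tool(
  xyz=[
    [0,0,0],
    [0,0,0],
    [-0.01,-0.0034,0],
    [-0.025,-0.0085,0],
    [-0.03,-0.01,0.02],
    [-0.03,-0.01,0.06],
    [-0.03,-0.03,0.1],
    [-0.03,-0.07,0.13],
    [-0.03,-0.11,0.15],
    [-0.03,-0.15,0.15],
    [-0.03,-0.19,0.15],
    [-0.03,-0.22,0.15],
  ],
  turn=[0,0,0,0,0,0,0,0,0,0,0,0],
  grip=[0,0,0,0,0,0,0,0,0,0,0,0],
)

```text
t: 14.27
tool_pos: [0.4635, -0.2983, 0.2203]
tcp_rot: [0.002, 0.986, 0.164, 0.002]
contact_force: [0.2, 0.2, 0.6]
grip_width: 0.0002
gripper_force: 0.0
```

Run:
```python
from h import *
p,d=r.grab_frame('top'); cv2.imwrite('pics/t5.png',cv2.resize(p[140:265,270:400],None,fx=4.5,fy=4.5,interpolation=cv2.INTER_CUBIC)[:,:,::-1])
g=cv2.cvtColor(p,cv2.COLOR_RGB2GRAY); J=toj(cloud('top',d))
k=(g<60)&(J[...,2]>48)&(J[...,2]<70)&(J[...,0]<-40)&(J[...,0]>-130)&(abs(J[...,1])<60)
v,u=np.nonzero(k); print(len(u)); 
if len(u): w=toj(ray('top',(u.mean(),v.mean()),.06)); print('knob',w,'ang',np.arctan2(-(w[0]+62),w[1]+48))
print(tip())
```

```text
4
knob [-62.58298649 -33.34374747  60.        ] ang 0.03975636388810892
(array([-184.5, -198.3,  200.8]), np.float64(18.32), array([ 0.6, -8. ,  0.7]), 14.3167)
```

View pics/t5.png

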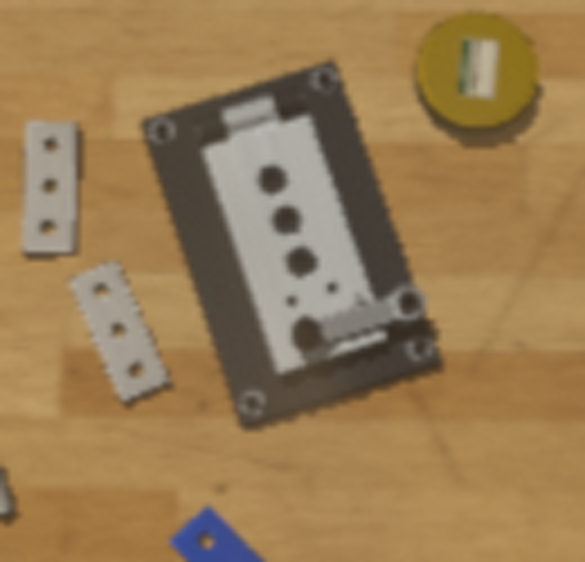

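The latch lies across the closed leaf, with its pivot at crop (408,302) and its knob at (307,335), parallel to the base's front edge. The bystanders are where they were. I hand the job in.

```bash
python3 -c "
from h import *
print(tip()); print(r.sign_off())"
```

```text
(array([-184.5, -198.3,  200.8]), np.float64(18.32), array([ 0.6, -8. ,  0.7]), 14.3167)
the job is handed in; nothing more can be done
None
```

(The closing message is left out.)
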